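Set the day wheel of the jar-label dater and press its key

ROBOT

A 7-joint arm with a two-finger parallel gripper is mounted at the origin on the work surface. World frame = base frame: x ahead of the robot, y to its left, z up, the work surface at z = 0. Lengths are in m, angles in rad, forces in N, time in s.
With the tool pointing down it reaches from about 0.4 to 0.875 m from the base axis. Payload 6.5 kg.
Tool frame: the origin (TCP) lies at the very end of the fingers, on their centre line; the grasp point (between the pads) lies 19 mm behind it; z points along the fingers, y is the line along which they close (so a half turn about z gives the same grasp; the last joint's range is limited). The gripper opens to 88 mm and grips with 3 to 60 N. Pads are 18 mm wide; open, the fingers measure 123 mm over their backs; the gripper's body (75 mm by 187 mm) begins 45 mm behind the grasp point.
Start: joints at [-1.326, 0.536, -0.004, 1.538, 0.003, 1.067, -0.071], TCP at [0.199, 0.619, 0.239] pointing down, gripper open.
Joint ranges: [-2.7, 2.7], [-0.37, 2.16], [-1.27, 1.26], [0.24, 2.4], [-1.31, 4.45], [0.19, 1.91], [-2.76, 2.76]. Speed limits (rad/s): [2.39, 2.39, 3.14, 3.14, 3.14, 3.14, 3.14].

INTERFACE

Orientations are given as a unit quaternion [w, x, y, z].
In Python, from cell import ctrl gives the robot as it stands.
- The arm moves only by the shell command python3 -m pendant 'ROWS' [OPENING]. ROWS is JSON, a list of rows, each an object of numbers: "tx", "ty", "tz": the shift along the tool's x, y, z in m; "spin": the turn about the tool's z in rad. A call has 1 to 20 rows; each row shifts and turns the commanded pose from where the row before left it, along the tool's axes as they then stand; what a row does not reach is not made up. A row lasts 1/12 s, in which the tool goes at most 41.7 mm and 7.16 degrees, less where a joint would pass 70% of its speed; a pose out of reach is approached as far as the arm can. A call is refused whole if a number of a shift passes 0.0417 or a number of a turn 0.125, either way. A call with a gripper value outside its range is refused whole. OPENING is the closure in counts, from 0 (fully open) to 255 (shut), set as the call begins (- or left out, the last holds). The fingers move at their own pace and stop on an object; the grip force is fixed at half the most. Time passes only in rows, so rows that do not move let the fingers close. It gives the time, the measured TCP pose, the force, the opening and the grip force at its end, in the units of the state.
- ctrl.get_state(): the state, without advancing time (a new reading comes with each control period).
- ctrl.camera(name): name is "side" or "top" or "wrist"; returns a dict with "img" (400x640x3 uint8, red, green, blue), "z_map" (400x640 float32, m along the optical axis (not along the pixel's ray), 0 where there is no reading), "fx", "fy", "cx", "cy" (pixels), "rvec" (rotation vector, rad) and "tvec" (3), from world to camera coordinates, as OpenCV has them; the wrist camera has in their place "hand_eye" (4x4, takes a point from camera to tool coordinates, whose origin is the TCP and whose axes are the flange's). Camera axes: x right, y down, z forward; pixel columns grow to the right and rows downward; lengths in m; the calibration is good to about 2 mm. A picture is of the moment at which its call begins: read the wrist's pose just before it.
- ctrl.close_job(): hands the job in; it is judged then, once.
The state is a dict: "t": time; "q": joint angles; "joint_velocities": joint speeds; "joint_efforts": joint torques, N m; "tcp_pos": TCP position; "tool_rot": TCP orientation; "contact_force": force on the tool from outside, world axes, zero at the start; "wrist_torque": the same for the moment, N m; "opening": finger opening in m; "gripper_force": force on a finger pad.
Only numpy, scipy, OpenCV 4.12 (cv2) and the standard library are available. Lean on these libraries where they do the work, as an engineer would, in place of code of your own. Each camera call takes 0.05 s, during which the arm holds its last target. There are 200 camera calls.

TASK

Set the label dater for today's jars: with a fingertip, gently flick the teeth of its white day wheel so that it advances click by click, clockwise seen from above, until the red tooth rests at the black pointer, and do not let it click past. Only then press the round green key fully down and let it come back up. Grip nothing, and leave the jars, the bowl and the spoon where they are.

Things in the scene. Friction and masses are not known exactly. Their poses are not given: they have to be found in the camera images.
- dater: Grey label dater, a low box 180 mm (x) by 270 mm (y) by 50 mm high, fixed to the marble top; origin at the centre of its underside, z up. x points from its robot-facing side to its far side (where the pointer is), y to its left end. The day wheel stands on its top at (0, 55) mm, the green key at (0, -85) mm in this frame.
- wheel_hub (a point): On the day wheel's upright axis, at mid-height of its teeth (68 mm above the marble). The wheel lies flat: a white disc of 34 mm radius with seven evenly spaced teeth round its edge, one red. Teeth are 10 mm wide with parallel sides, reach 60 mm from the axis and stand 56 to 80 mm above the marble. A fingertip lowered between two teeth, outside the disc, can push a tooth along.
- red_tooth (a point): Outer end of the red tooth, 60 mm from the wheel's axis, at mid-height (68 mm above the marble); turns with the wheel.
- pointer (a point): Tip of the flat black arrow on the dater's top, 65.5 mm from the wheel's axis in the dater's +x direction, 50 mm above the marble.
- day_wheel (a joint): Wheel angle in rad: 0 with the red tooth at the pointer, growing clockwise seen from above. Click stops at multiples of 2 pi/7 = 0.898; pushed over half-way it springs on to the next stop, else back; a click takes 2 to 5 N at a tooth. Starts two to four clicks before 0 (near -1.80, -2.69 or -3.59). End stops at -4.13 and +2.15 bar the other way round.
- print_key (a joint): Travel of the green key in m: 0 when up, 0.006 fully down; its spring takes about 4 N fully down and lifts it again.
- jar_a: Amber glass jar with a steel twist cap, 68 mm across, 100 mm high, loose; origin at the centre of its underside.
- jar_b: Green glass jar with a yellow twist cap, 68 mm across, 100 mm high, loose; origin at the centre of its underside.
- bowl: Red plastic bowl, 130 mm across, 55 mm high, loose; origin at the centre of its underside.
- spoon: Grey ceramic soup spoon about 160 mm long lying flat, loose; x along its length.
- print_key_top (a point): Centre of the top of the round green key, 34 mm across, when up 72 mm above the marble; it goes straight down 6 mm.

How it is judged:
By the outcome, as a careful person would: the job done as asked, in the order asked, and still so for the second after the job is handed in, with the robot touching nothing.
It also fails if it takes over 64 s, if anything falls off the work surface, if the arm or the gripper's body presses on something with over 40 N, if the wrist force passes 120 N, or if a joint passes its speed limit or range.

## Working session

There is one attempt and no reset: what is moved stays moved. The work goes in short steps, Python scripts to look and compute and a shell command to move; the robot and the scene stay as the last step left them, time stands still between calls to the robot, and variables do not carry over. Pictures are saved under pics/ and viewed, at most 10 in all, crops included, and the job is handed in when it is done.

```bash
ls; mkdir -p pics
python3 - <<'E'
from cell import ctrl
import cv2,numpy as np
s=ctrl.get_state();print({k:np.round(v,3) for k,v in s.items()})
for n in("top","side"):
    c=ctrl.camera(n);cv2.imwrite(f"pics/{n}0.png",c["img"][:,:,::-1]);np.savez(f"{n}0.npz",**c)
    print(n,c["fx"],c["cx"],c["cy"],c["rvec"],c["tvec"])
E
```

```text
pics
{'t': np.float64(0.0), 'q': array([-1.326,  0.537, -0.004,  1.539,  0.003,  1.067, -0.071]), 'joint_velocities': array([ 0.001, -0.001, -0.   , -0.   , -0.001,  0.002,  0.001]), 'joint_efforts': array([ 0.0000e+00, -5.7099e+01,  9.9100e-01, -2.5160e+01, -5.6000e-02,
        1.8000e-02,  0.0000e+00]), 'tcp_pos': array([0.199, 0.618, 0.238]), 'tool_rot': array([-0.   ,  0.155,  0.988, -0.001]), 'contact_force': array([-0.222,  0.337,  1.021]), 'wrist_torque': array([-0.024,  0.035, -0.023]), 'gripper_force': np.float64(0.0), 'opening': np.float64(0.088)}
top 386.47370338269116 319.11572478406424 200.99237989976066 [ 2.20404583 -2.14240701  0.11734213] [0.01022831 0.64221288 0.78428123]
side 366.07694626045213 316.0750773699039 194.6537253436735 [ 2.27324898 -0.45584771  0.17493946] [-0.55810632  0.25349569  0.61034045]
```

View pics/top0.png

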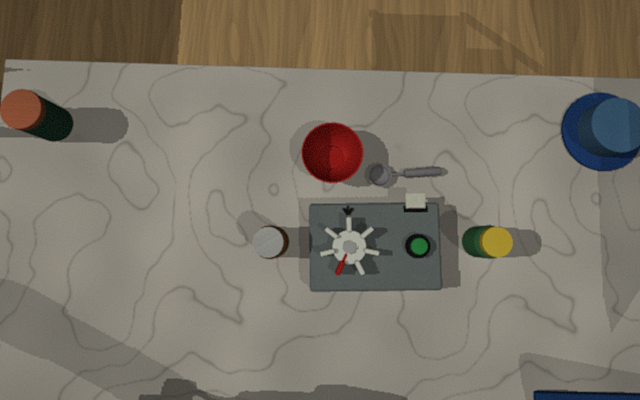

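View pics/side0.png

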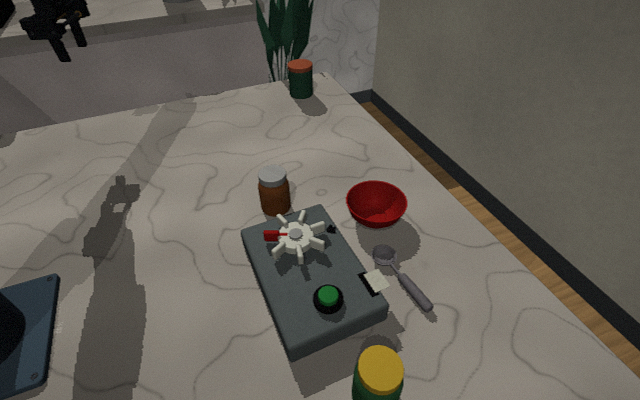

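The top view shows the hub near (349,247), the red tooth end near (338,272), the pointer near (348,209) and the green key at (418,245). The amber jar is at the dater's left end and the green jar at its right. The red tooth sits about -155°, so it needs 3 clicks.

```bash
cat > h.py <<'E'
import cv2,numpy as np
def ray(c,uv,z):
    R=cv2.Rodrigues(np.array(c["rvec"]))[0];t=np.array(c["tvec"]).ravel()
    o=-R.T@t; uv=np.atleast_2d(uv).astype(float)
    d=np.c_[(uv[:,0]-c["cx"])/c["fx"],(uv[:,1]-c["cy"])/c["fy"],np.ones(len(uv))]@R
    return o+d*((z-o[2])/d[:,2])[:,None]
def mask(c,kind,box):
    h=cv2.cvtColor(c["img"],cv2.COLOR_RGB2HSV).astype(int);H,S,V=h[...,0],h[...,1],h[...,2]
    m={"red":((H<8)|(H>172))&(S>140)&(V>60),"green":(H>45)&(H<85)&(S>120)&(V>60),
       "white":(S<45)&(V>140),"black":(V<40)}[kind]
    x0,y0,x1,y1=box;o=np.zeros_like(m);o[y0:y1,x0:x1]=m[y0:y1,x0:x1];v,u=np.nonzero(o);return np.c_[u,v]
E
python3 - <<'E'
from h import *
c=dict(np.load("top0.npz"));c={k:(v if v.ndim else float(v)) for k,v in c.items()}
g=mask(c,"green",(400,228,436,262));K=ray(c,g.mean(0),.072)[0]
r=ray(c,mask(c,"red",(325,245,352,285)),.08)
w=ray(c,mask(c,"white",(312,208,385,280)),.08)
b=ray(c,mask(c,"black",(335,203,362,222)),.05)
allp=np.vstack([w,r])[:,:2].astype(np.float32)
(ce),rad=cv2.minEnclosingCircle(allp);ce=np.array(ce)
print("key",K,len(g),"circle",ce,rad,"n",len(w),len(r))
print("pointer pts",len(b),b.mean(0),b[:,0].min())
yax=ce-K[:2];print("hub-key",np.linalg.norm(yax),"yaw",np.degrees(np.arctan2(-yax[0],yax[1])))
rm=r.mean(0)[:2]-ce;print("red dir",np.linalg.norm(rm),np.degrees(np.arctan2(rm[1],rm[0])))
# teeth angles
d=w[:,:2]-ce;q=np.hypot(*d.T);a=np.degrees(np.arctan2(d[:,1],d[:,0]))[(q>.042)]
print(np.histogram(a,36,(-180,180))[0])
# body
h=c["z_map"];
for n,(u0,v0,u1,v1) in {"amber":(250,220,292,262),"yellow":(460,222,516,262)}.items():
    pass
E
```

```text
key [ 0.55389312 -0.17224244  0.072     ] 228 circle [ 0.54804707 -0.03245789] 0.05876338854432106 n 921 92
pointer pts 49 [ 0.6223043  -0.03070584  0.05      ] 0.6145361023327847
hub-key 0.13990674188543573 yaw 2.3948237520990285
red dir 0.04095844428111117 156.42924058699717
[ 0  0 27  8  0  0  0 18 14  0  0  0 13 19  0  0  0  8 25  0  0  0  0 30
  0  0  0  0 31  0  0  0  0  0  0  0]
```

```bash
python3 -m pendant '[{"tx":-0.02,"ty":-0.005,"spin":0.03},{"tx":-0.038,"ty":-0.01,"spin":0.063},{"tx":-0.038,"ty":-0.01,"spin":0.063},{"tx":-0.038,"ty":-0.01,"spin":0.063},{"tx":-0.038,"ty":-0.01,"spin":0.063},{"tx":-0.038,"ty":-0.01,"spin":0.063},{"tx":-0.038,"ty":-0.01,"spin":0.063},{"tx":-0.038,"ty":-0.01,"spin":0.063},{"tx":-0.038,"ty":-0.01,"spin":0.063},{"tx":-0.038,"ty":-0.01,"spin":0.063},{"tx":-0.038,"ty":-0.01,"spin":0.063},{"tx":-0.038,"ty":-0.01,"spin":0.063},{"tx":-0.038,"ty":-0.01,"spin":0.063},{"tx":-0.038,"ty":-0.01,"spin":0.063},{"tx":-0.038,"ty":-0.01,"spin":0.063},{"tx":-0.038,"ty":-0.01,"spin":0.063},{"tx":-0.038,"ty":-0.01,"spin":0.063},{"tx":-0.038,"ty":-0.01,"spin":0.063},{"tx":-0.03,"ty":-0.01,"spin":0.063},{"tx":-0.02,"ty":-0.005,"spin":0.063}]'
cat > go.py <<'E'
# work out tool-frame shift taking the far finger (+52.75 mm along tool y) to a dater-frame point
import sys,numpy as np
from scipy.spatial.transform import Rotation as R
from cell import ctrl
HUB=np.array([.5480,-.0325]);YAW=np.radians(2.4)
def plan(dx,dy,z,off=.0527):
    s=ctrl.get_state();w,x,y,zq=s["tool_rot"];T=R.from_quat([x,y,zq,w]).as_matrix()
    c,n=np.cos(YAW),np.sin(YAW);p=np.r_[HUB+np.array([[c,-n],[n,c]])@[dx,dy],z]
    tip=np.array(s["tcp_pos"])+T[:,1]*off
    a=np.degrees(np.arctan2(T[1,1],T[0,1]))
    print("t",s["t"],"tcp",np.round(s["tcp_pos"],4),"tip",np.round(tip,4),"tool y deg",a.round(2),"tool shift",np.round(T.T@(p-tip),4),"F",np.round(s["contact_force"],2))
    print("spin needed",round(float(np.radians(a)-YAW),4), "tilt", np.round(T[:,2],3))
if __name__=="__main__": plan(*map(float,sys.argv[1:]))
E
python3 go.py -.057 0 .06
```

```text
t 0.1 tcp [0.1987 0.6183 0.2379] tip [0.2148 0.6685 0.2379] tool y deg 72.19 tool shift [-0.4781 -0.585   0.1788] F [-0.39  0.39  0.45]
spin needed 1.2181 tilt [-0.    -0.001 -1.   ]$[0]: bad value
```

```bash
python3 -m pendant '[{"tx":-0.02,"ty":-0.005,"tz":0,"spin":0.03},{"tx":-0.038,"ty":-0.01,"tz":0,"spin":0.063},{"tx":-0.038,"ty":-0.01,"tz":0,"spin":0.063},{"tx":-0.038,"ty":-0.01,"tz":0,"spin":0.063},{"tx":-0.038,"ty":-0.01,"tz":0,"spin":0.063},{"tx":-0.038,"ty":-0.01,"tz":0,"spin":0.063},{"tx":-0.038,"ty":-0.01,"tz":0,"spin":0.063},{"tx":-0.038,"ty":-0.01,"tz":0,"spin":0.063},{"tx":-0.038,"ty":-0.01,"tz":0,"spin":0.063},{"tx":-0.038,"ty":-0.01,"tz":0,"spin":0.063},{"tx":-0.038,"ty":-0.01,"tz":0,"spin":0.063},{"tx":-0.038,"ty":-0.01,"tz":0,"spin":0.063},{"tx":-0.038,"ty":-0.01,"tz":0,"spin":0.063},{"tx":-0.038,"ty":-0.01,"tz":0,"spin":0.063},{"tx":-0.038,"ty":-0.01,"tz":0,"spin":0.063},{"tx":-0.038,"ty":-0.01,"tz":0,"spin":0.063},{"tx":-0.038,"ty":-0.01,"tz":0,"spin":0.063},{"tx":-0.038,"ty":-0.01,"tz":0,"spin":0.063},{"tx":-0.03,"ty":-0.01,"tz":0,"spin":0.063},{"tx":-0.02,"ty":-0.005,"tz":0,"spin":0.063}]'
python3 go.py -.057 0 .06
```

```text
t: 1.77
tcp_pos: [0.4946, -0.0162, 0.2387]
tool_rot: [0.0, 0.699, 0.716, -0.0]
contact_force: [0.3, 0.6, -0.2]
opening: 0.0882
gripper_force: 0.0
t 1.7667 tcp [ 0.4946 -0.0162  0.2387] tip [ 0.5473 -0.015   0.2387] tool y deg 1.37 tool shift [-0.0184 -0.0566  0.1788] F [ 0.31  0.61 -0.2 ]
spin needed -0.0179 tilt [-0.    -0.001 -1.   ]
```

```bash
python3 -m pendant '[{"tx":-0.006,"ty":-0.019,"tz":0.02,"spin":-0.018},{"tx":-0.006,"ty":-0.019,"tz":0.03,"spin":0},{"tx":-0.006,"ty":-0.019,"tz":0.03,"spin":0},{"tx":0,"ty":0,"tz":0.03,"spin":0},{"tx":0,"ty":0,"tz":0.02,"spin":0},{"tx":0,"ty":0,"tz":0,"spin":0},{"tx":0,"ty":0,"tz":0,"spin":0},{"tx":0,"ty":0,"tz":0,"spin":0}]'
python3 go.py -.057 0 .06
python3 - <<'E'
from cell import ctrl
import cv2
a=ctrl.camera("wrist");b=ctrl.camera("side")
cv2.imwrite("pics/w1.png",a["img"][:,:,::-1])
cv2.imwrite("pics/s1.png",cv2.resize(b["img"][150:350,200:440,::-1],None,fx=3,fy=3))
E
```

```text
t: 2.43
tcp_pos: [0.4405, -0.0321, 0.1097]
tool_rot: [0.0, 0.689, 0.725, 0.001]
contact_force: [0.6, -0.2, 0.7]
opening: 0.0879
gripper_force: 0.0
t 2.4333 tcp [ 0.4405 -0.0321  0.1097] tip [ 0.4931 -0.0294  0.1098] tool y deg 2.9 tool shift [-0.0053 -0.0024  0.0497] F [ 0.62 -0.24  0.69]
spin needed 0.0087 tilt [ 0.001  0.    -1.   ]
```

View pics/w1.png

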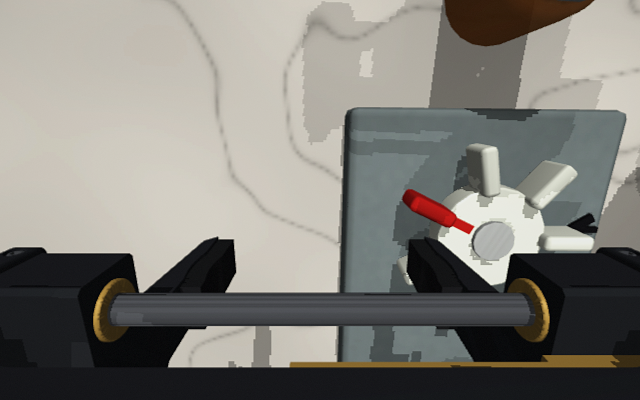

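View pics/s1.png

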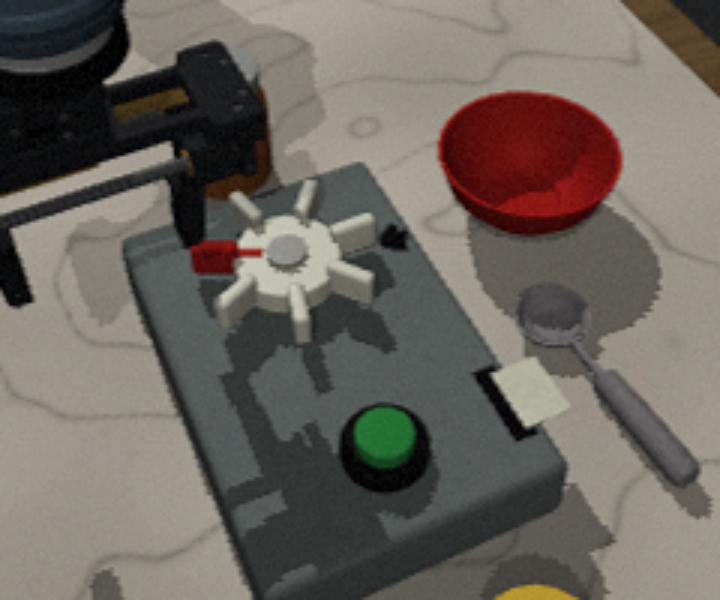

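The wrist view shows the far finger (420,260) dropping into the gap between the red tooth (425,205) and the white one (405,270). The side view shows the same, with everything else clear. Lowering.

```bash
python3 -m pendant '[{"tx":-0.005,"ty":-0.002,"tz":0,"spin":0.008},{"tx":0,"ty":0,"tz":0.01,"spin":0},{"tx":0,"ty":0,"tz":0.01,"spin":0},{"tx":0,"ty":0,"tz":0.01,"spin":0},{"tx":0,"ty":0,"tz":0.01,"spin":0},{"tx":0,"ty":0,"tz":0.009,"spin":0},{"tx":0,"ty":0,"tz":0,"spin":0},{"tx":0,"ty":0,"tz":0,"spin":0},{"tx":0,"ty":0,"tz":0,"spin":0}]'
python3 go.py -.057 0 .06; python3 go.py -.0355 .0446 .06 | head -1
python3 - <<'E'
from cell import ctrl
import cv2
b=ctrl.camera("side")
cv2.imwrite("pics/s2.png",cv2.resize(b["img"][180:280,220:360,::-1],None,fx=5,fy=5))
E
```

```text
t: 3.28
tcp_pos: [0.4379, -0.0373, 0.0597]
tool_rot: [-0.0, 0.692, 0.722, -0.0]
contact_force: [0.3, 0.1, -0.1]
opening: 0.0883
gripper_force: 0.0
t 3.2833 tcp [ 0.4379 -0.0373  0.0597] tip [ 0.4905 -0.0351  0.0597] tool y deg 2.46 tool shift [ 0.0002  0.0005 -0.0003] F [ 0.32  0.12 -0.12]
spin needed 0.001 tilt [-0. -0. -1.]
t 3.2833 tcp [ 0.4379 -0.0373  0.0597] tip [ 0.4905 -0.0351  0.0597] tool y deg 2.46 tool shift [ 0.0448  0.0221 -0.0003] F [ 0.32  0.12 -0.12]
```

View pics/s2.png

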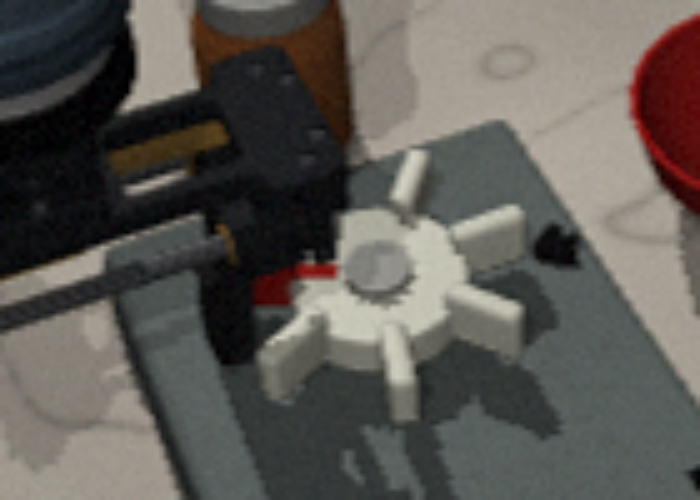

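The side view shows the finger standing in the gap, in front of the red tooth (270,290), and there is no contact force. Now the first click, along an arc of one tooth pitch.

```bash
python3 -m pendant '[{"tx":0.0026,"ty":0.0001,"tz":0,"spin":0},{"tx":0.0025,"ty":0.0001,"tz":0,"spin":0},{"tx":0.0026,"ty":0.0003,"tz":0,"spin":0},{"tx":0.0025,"ty":0.0004,"tz":0,"spin":0},{"tx":0.0025,"ty":0.0005,"tz":0,"spin":0},{"tx":0.0025,"ty":0.0006,"tz":0,"spin":0},{"tx":0.0025,"ty":0.0008,"tz":0,"spin":0},{"tx":0.0024,"ty":0.0008,"tz":0,"spin":0},{"tx":0.0024,"ty":0.001,"tz":0,"spin":0},{"tx":0.0023,"ty":0.001,"tz":0,"spin":0},{"tx":0.0023,"ty":0.0012,"tz":0,"spin":0},{"tx":0.0022,"ty":0.0012,"tz":0,"spin":0},{"tx":0.0022,"ty":0.0014,"tz":0,"spin":0},{"tx":0.0021,"ty":0.0014,"tz":0,"spin":0},{"tx":0.002,"ty":0.0016,"tz":0,"spin":0},{"tx":0.002,"ty":0.0016,"tz":0,"spin":0},{"tx":0.0019,"ty":0.0018,"tz":0,"spin":0},{"tx":0.0018,"ty":0.0018,"tz":0,"spin":0},{"tx":0.0017,"ty":0.0019,"tz":0,"spin":0},{"tx":0.0016,"ty":0.0019,"tz":0,"spin":0}]'
python3 -m pendant '[{"tx":0,"ty":0,"tz":0,"spin":0},{"tx":0,"ty":0,"tz":0,"spin":0},{"tx":0,"ty":0,"tz":0,"spin":0}]' >/dev/null
python3 go.py -.0355 .0446 .06
cat > look.py <<'E'
from h import *
from cell import ctrl
HUB=np.array([.5480,-.0325])
c=ctrl.camera("top");cv2.imwrite("pics/last.png",c["img"][:,:,::-1])
r=mask(c,"red",(305,205,392,290))
p=ray(c,r,.08)[:,:2]-HUB;q=np.hypot(*p.T);m=p[q>.03].mean(0) if (q>.03).any() else p.mean(0)
print(len(r),"theta",round(-float((np.arctan2(m[1],m[0])-np.radians(2.4))),3),"r",np.hypot(*m).round(4))
w=ray(c,mask(c,"white",(305,200,392,290)),.08)[:,:2]-HUB;q=np.hypot(*w.T);a=np.arctan2(w[:,1],w[:,0])[(q>.045)&(q<.062)]-np.radians(2.4)
print("teeth phase rad (0=at stop)",np.angle(np.exp(7j*a).mean()).round(3)/7)
E
python3 look.py
```

```text
t: 5.0
tcp_pos: [0.4575, 0.0085, 0.0597]
tool_rot: [0.0, 0.692, 0.722, 0.0]
contact_force: [0.4, -0.6, -0.7]
opening: 0.0885
gripper_force: 0.0
t 5.25 tcp [0.4572 0.0081 0.0597] tip [0.5099 0.0104 0.0597] tool y deg 2.45 tool shift [ 0.0002  0.0008 -0.0003] F [-0.08 -0.85 -0.2 ]
spin needed 0.001 tilt [-0. -0. -1.]
0 theta nan r nan
teeth phase rad (0=at stop) -0.004285714285714286look.py:6: RuntimeWarning: Mean of empty slice.
  p=ray(c,r,.08)[:,:2]-HUB;q=np.hypot(*p.T);m=p[q>.03].mean(0) if (q>.03).any() else p.mean(0)
  ret = um.true_divide(
```

```bash
python3 -m pendant '[{"tx":0,"ty":0,"tz":-0.01,"spin":0},{"tx":0,"ty":0,"tz":-0.015,"spin":0},{"tx":0,"ty":0,"tz":-0.015,"spin":0},{"tx":-0.015,"ty":-0.007,"tz":0,"spin":0},{"tx":-0.015,"ty":-0.007,"tz":0,"spin":0},{"tx":-0.0148,"ty":-0.0072,"tz":0,"spin":0},{"tx":0,"ty":0,"tz":0,"spin":0},{"tx":0,"ty":0,"tz":0,"spin":0},{"tx":0,"ty":0,"tz":0,"spin":0}]'
python3 go.py -.057 0 .06;python3 look.py; cp pics/last.png pics/t3.png
```

```text
t: 6.05
tcp_pos: [0.4386, -0.0367, 0.1001]
tool_rot: [0.0, 0.692, 0.722, 0.0]
contact_force: [-0.2, 0.3, 0.2]
opening: 0.0882
gripper_force: 0.0
t 6.05 tcp [ 0.4386 -0.0367  0.1001] tip [ 0.4912 -0.0344  0.1001] tool y deg 2.49 tool shift [-0.0005 -0.0002  0.0401] F [-0.18  0.31  0.2 ]
spin needed 0.0015 tilt [ 0.001  0.    -1.   ]
81 theta -1.785 r 0.0446
teeth phase rad (0=at stop) 0.002
```

View pics/t3.png

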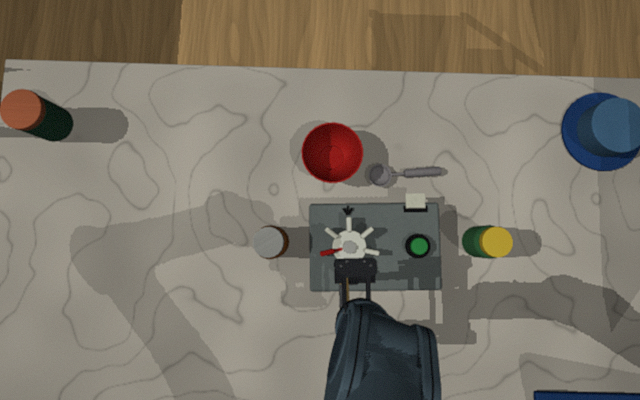

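The wheel advanced exactly one click: theta is -1.785, and the red tooth now points left at (328,252). Repeating for the second.

```bash
python3 -m pendant '[{"tx":0,"ty":0,"tz":0.01,"spin":0},{"tx":0,"ty":0,"tz":0.01,"spin":0},{"tx":0,"ty":0,"tz":0.01,"spin":0},{"tx":0,"ty":0,"tz":0.01,"spin":0},{"tx":0,"ty":0,"tz":0,"spin":0},{"tx":0,"ty":0,"tz":0,"spin":0},{"tx":0,"ty":0,"tz":0,"spin":0}]'
python3 go.py -.057 0 .06
python3 -m pendant '[{"tx":0.0026,"ty":0.0001,"tz":0,"spin":0},{"tx":0.0025,"ty":0.0001,"tz":0,"spin":0},{"tx":0.0026,"ty":0.0003,"tz":0,"spin":0},{"tx":0.0025,"ty":0.0004,"tz":0,"spin":0},{"tx":0.0025,"ty":0.0005,"tz":0,"spin":0},{"tx":0.0025,"ty":0.0006,"tz":0,"spin":0},{"tx":0.0025,"ty":0.0008,"tz":0,"spin":0},{"tx":0.0024,"ty":0.0008,"tz":0,"spin":0},{"tx":0.0024,"ty":0.001,"tz":0,"spin":0},{"tx":0.0023,"ty":0.001,"tz":0,"spin":0},{"tx":0.0023,"ty":0.0012,"tz":0,"spin":0},{"tx":0.0022,"ty":0.0012,"tz":0,"spin":0},{"tx":0.0022,"ty":0.0014,"tz":0,"spin":0},{"tx":0.0021,"ty":0.0014,"tz":0,"spin":0},{"tx":0.002,"ty":0.0016,"tz":0,"spin":0},{"tx":0.002,"ty":0.0016,"tz":0,"spin":0},{"tx":0.0019,"ty":0.0018,"tz":0,"spin":0},{"tx":0.0018,"ty":0.0018,"tz":0,"spin":0},{"tx":0.0017,"ty":0.0019,"tz":0,"spin":0},{"tx":0.0016,"ty":0.0019,"tz":0,"spin":0}]' >/dev/null
python3 -m pendant '[{"tx":0,"ty":0,"tz":0,"spin":0},{"tx":0,"ty":0,"tz":0,"spin":0},{"tx":0,"ty":0,"tz":0,"spin":0},{"tx":0,"ty":0,"tz":-0.01,"spin":0},{"tx":0,"ty":0,"tz":-0.015,"spin":0},{"tx":0,"ty":0,"tz":-0.015,"spin":0},{"tx":-0.015,"ty":-0.007,"tz":0,"spin":0},{"tx":-0.015,"ty":-0.007,"tz":0,"spin":0},{"tx":-0.0148,"ty":-0.0072,"tz":0,"spin":0},{"tx":0,"ty":0,"tz":0,"spin":0},{"tx":0,"ty":0,"tz":0,"spin":0},{"tx":0,"ty":0,"tz":0,"spin":0}]' >/dev/null
python3 go.py -.057 0 .06;python3 look.py
```

```text
t: 6.68
tcp_pos: [0.438, -0.0376, 0.0596]
tool_rot: [-0.0, 0.692, 0.722, -0.0]
contact_force: [-0.4, 0.1, 0.3]
opening: 0.088
gripper_force: 0.0
t 6.6833 tcp [ 0.438  -0.0376  0.0596] tip [ 0.4906 -0.0353  0.0596] tool y deg 2.45 tool shift [ 0.0004  0.0004 -0.0004] F [-0.36  0.06  0.28]
spin needed 0.0008 tilt [-0. -0. -1.]
t 9.35 tcp [ 0.4388 -0.0369  0.1001] tip [ 0.4914 -0.0346  0.1001] tool y deg 2.49 tool shift [-0.0003 -0.0004  0.0401] F [-0.07 -0.39  0.35]
spin needed 0.0015 tilt [ 0.001  0.    -1.   ]
80 theta -0.888 r 0.0449
teeth phase rad (0=at stop) 0.0012857142857142856
```

One more click.

```bash
python3 -m pendant '[{"tx":0,"ty":0,"tz":0.01,"spin":0},{"tx":0,"ty":0,"tz":0.01,"spin":0},{"tx":0,"ty":0,"tz":0.01,"spin":0},{"tx":0,"ty":0,"tz":0.01,"spin":0},{"tx":0,"ty":0,"tz":0,"spin":0},{"tx":0,"ty":0,"tz":0,"spin":0},{"tx":0,"ty":0,"tz":0,"spin":0}]' >/dev/null
python3 -m pendant '[{"tx":0.0026,"ty":0.0001,"tz":0,"spin":0},{"tx":0.0025,"ty":0.0001,"tz":0,"spin":0},{"tx":0.0026,"ty":0.0003,"tz":0,"spin":0},{"tx":0.0025,"ty":0.0004,"tz":0,"spin":0},{"tx":0.0025,"ty":0.0005,"tz":0,"spin":0},{"tx":0.0025,"ty":0.0006,"tz":0,"spin":0},{"tx":0.0025,"ty":0.0008,"tz":0,"spin":0},{"tx":0.0024,"ty":0.0008,"tz":0,"spin":0},{"tx":0.0024,"ty":0.001,"tz":0,"spin":0},{"tx":0.0023,"ty":0.001,"tz":0,"spin":0},{"tx":0.0023,"ty":0.0012,"tz":0,"spin":0},{"tx":0.0022,"ty":0.0012,"tz":0,"spin":0},{"tx":0.0022,"ty":0.0014,"tz":0,"spin":0},{"tx":0.0021,"ty":0.0014,"tz":0,"spin":0},{"tx":0.002,"ty":0.0016,"tz":0,"spin":0},{"tx":0.002,"ty":0.0016,"tz":0,"spin":0},{"tx":0.0019,"ty":0.0018,"tz":0,"spin":0},{"tx":0.0018,"ty":0.0018,"tz":0,"spin":0},{"tx":0.0017,"ty":0.0019,"tz":0,"spin":0},{"tx":0.0016,"ty":0.0019,"tz":0,"spin":0}]' >/dev/null
python3 -m pendant '[{"tx":0,"ty":0,"tz":0,"spin":0},{"tx":0,"ty":0,"tz":0,"spin":0},{"tx":0,"ty":0,"tz":0,"spin":0},{"tx":0,"ty":0,"tz":-0.01,"spin":0},{"tx":0,"ty":0,"tz":-0.015,"spin":0},{"tx":0,"ty":0,"tz":-0.015,"spin":0},{"tx":-0.015,"ty":-0.007,"tz":0,"spin":0},{"tx":-0.015,"ty":-0.007,"tz":0,"spin":0},{"tx":-0.0148,"ty":-0.0072,"tz":0,"spin":0},{"tx":0,"ty":0,"tz":0,"spin":0},{"tx":0,"ty":0,"tz":0,"spin":0},{"tx":0,"ty":0,"tz":0,"spin":0}]' >/dev/null
python3 look.py; python3 go.py 0 -.14 .085
```

```text
92 theta -0.005 r 0.0451
teeth phase rad (0=at stop) 0.0
t 12.7 tcp [ 0.439  -0.0368  0.1   ] tip [ 0.4917 -0.0345  0.1   ] tool y deg 2.53 tool shift [-0.1405  0.056   0.015 ] F [-0.24  0.26 -0.39]
spin needed 0.0022 tilt [ 0.001  0.    -1.   ]
```

Theta is -0.005, so the red tooth is at the pointer. Moving over the key.

```bash
python3 -m pendant '[{"tx":-0.02,"ty":0,"tz":0,"spin":0},{"tx":-0.03,"ty":0,"tz":0,"spin":0},{"tx":-0.03,"ty":0.01,"tz":0,"spin":0},{"tx":-0.03,"ty":0.02,"tz":0,"spin":0},{"tx":-0.02,"ty":0.02,"tz":0,"spin":0},{"tx":-0.0105,"ty":0.006,"tz":0,"spin":0},{"tx":0,"ty":0,"tz":0.01,"spin":0},{"tx":0,"ty":0,"tz":0.005,"spin":0},{"tx":0,"ty":0,"tz":0,"spin":0},{"tx":0,"ty":0,"tz":0,"spin":0}]' >/dev/null
python3 go.py 0 -.14 .065
python3 - <<'E'
from cell import ctrl
import cv2
b=ctrl.camera("side")
cv2.imwrite("pics/s4.png",cv2.resize(b["img"][180:380,220:420,::-1],None,fx=3,fy=3))
E
```

```text
t 13.5333 tcp [ 0.4989 -0.1737  0.0838] tip [ 0.5515 -0.1713  0.0837] tool y deg 2.57 tool shift [-0.0012  0.0023  0.0187] F [-0.28 -0.73 -0.42]
spin needed 0.0029 tilt [-0.003  0.002 -1.   ]
```

View pics/s4.png

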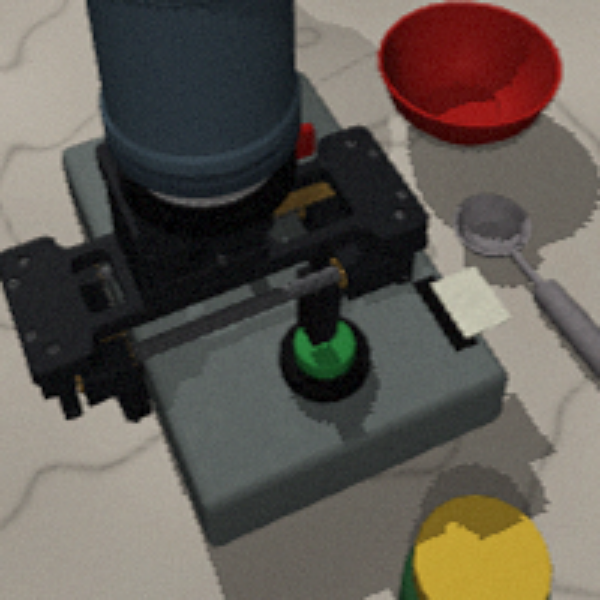

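The fingertip is centred above the green key at (325,345). Pressing slowly.

```bash
python3 -m pendant '[{"tx":-0.001,"ty":0.002,"tz":0.004,"spin":0},{"tx":0,"ty":0,"tz":0.004,"spin":0},{"tx":0,"ty":0,"tz":0.003,"spin":0},{"tx":0,"ty":0,"tz":0.002,"spin":0},{"tx":0,"ty":0,"tz":0.002,"spin":0},{"tx":0,"ty":0,"tz":0.002,"spin":0},{"tx":0,"ty":0,"tz":0.001,"spin":0},{"tx":0,"ty":0,"tz":0,"spin":0},{"tx":0,"ty":0,"tz":0,"spin":0}]'
```

```text
t: 14.33
tcp_pos: [0.5024, -0.1764, 0.0668]
tool_rot: [-0.0, 0.692, 0.722, 0.0]
contact_force: [-2.0, 1.8, 4.3]
opening: 0.0879
gripper_force: 1.8
```

```bash
for i in 1 2 3; do python3 -m pendant '[{"tx":0,"ty":0,"tz":0.0007,"spin":0},{"tx":0,"ty":0,"tz":0.0003,"spin":0},{"tx":0,"ty":0,"tz":0,"spin":0}]' | grep -E "tcp|contact"; done
```

```text
tcp_pos: [0.5024, -0.1764, 0.0663]
contact_force: [-4.9, 2.8, 11.0]
tcp_pos: [0.5025, -0.1765, 0.0661]
contact_force: [-6.9, 4.6, 20.1]
tcp_pos: [0.5026, -0.1765, 0.0658]
contact_force: [-11.1, 5.7, 30.4]
```

The force rises steeply to 30 N with the tip at 0.0658 m, so the key is on its stop. Releasing.

```bash
python3 -m pendant '[{"tx":0,"ty":0,"tz":-0.003,"spin":0},{"tx":0,"ty":0,"tz":-0.004,"spin":0},{"tx":0,"ty":0,"tz":-0.006,"spin":0},{"tx":0,"ty":0,"tz":-0.015,"spin":0},{"tx":0,"ty":0,"tz":-0.03,"spin":0},{"tx":0,"ty":0,"tz":-0.03,"spin":0},{"tx":0,"ty":-0.02,"tz":-0.02,"spin":0},{"tx":0,"ty":-0.03,"tz":0,"spin":0},{"tx":0,"ty":-0.03,"tz":0,"spin":0},{"tx":0,"ty":-0.02,"tz":0,"spin":0},{"tx":0,"ty":0,"tz":0,"spin":0},{"tx":0,"ty":0,"tz":0,"spin":0},{"tx":0,"ty":0,"tz":0,"spin":0},{"tx":0,"ty":0,"tz":0,"spin":0}]'
python3 look.py
python3 - <<'E'
from h import *
a=cv2.imread("pics/last.png")[...,::-1];c={"img":a};o=np.load("top0.npz")["img"]
print("key px",len(mask(c,"green",(400,228,436,262))),len(mask({"img":o},"green",(400,228,436,262))))
c=dict(np.load("side0.npz"));
from cell import ctrl
s=ctrl.camera("side");b=(310,280,345,315)
print("side key",mask(c,"green",b).mean(0),mask(s,"green",b).mean(0))
cv2.imwrite("pics/s5.png",s["img"][:,:,::-1])
E
```

```text
t: 16.25
tcp_pos: [0.4039, -0.1812, 0.1719]
tool_rot: [0.001, 0.691, 0.722, 0.0]
contact_force: [-0.6, -0.9, 0.4]
opening: 0.0882
gripper_force: 0.0
91 theta -0.007 r 0.045
teeth phase rad (0=at stop) -0.003857142857142857
key px 231 228
side key [327.67730496 294.03191489] [327.70820669 295.14285714]
```

View pics/s5.png

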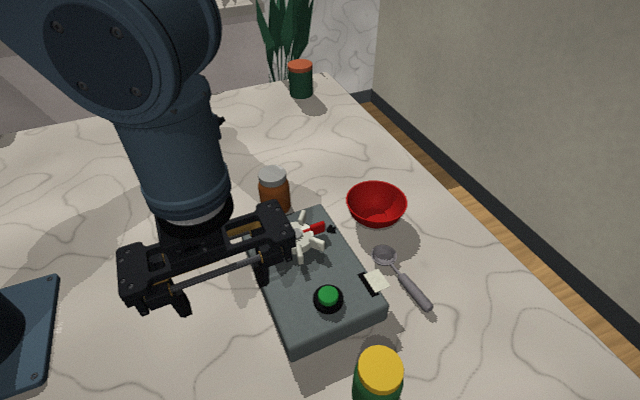

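The side view shows the red tooth at the pointer (318,228), everything else in place and the arm clear. The key centroid in the side view is 1 px lower than before, so I'll check its height by depth.

Run:
```python
from h import *
from cell import ctrl
for n,b in (("top",(400,228,436,262)),("side",(310,280,345,315))):
    o=dict(np.load(n+"0.npz"));s=ctrl.camera(n)
    for c in (o,s):
        m=mask(c,"green",b);d=c["z_map"][m[:,1],m[:,0]]
        R=cv2.Rodrigues(c["rvec"])[0];P=(np.c_[(m[:,0]-c["cx"])/c["fx"]*d,(m[:,1]-c["cy"])/c["fy"]*d,d]-np.ravel(c["tvec"]))@R
        print(n,len(m),m.min(0),m.max(0),"z",np.percentile(P[d>0,2],[25,50,75]).round(4))
```

```text
top 228 [411 238] [427 254] z [0.071  0.0719 0.073 ]
top 233 [410 238] [427 254] z [0.0709 0.0719 0.0732]
side 282 [318 286] [337 303] z [0.0719 0.0725 0.0732]
side 331 [318 285] [338 305] z [0.0714 0.0723 0.0731]
```

The key is back up at 72 mm. Handing in.

```bash
python3 -c "
from cell import ctrl
print(ctrl.close_job())"
```

```text
the job is handed in; nothing more can be done
None
```

I advanced the day wheel three clicks so the red tooth rests at the pointer, then pressed the green key fully down and it came back up. The jars, bowl and spoon were not touched, the arm is clear of everything, and the job is handed in after about 17 s.

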